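# Load a well strip into the strip-plate frame

## Task

Pick up the eight-well strip with the blue tab and load it into the column of the white strip frame that is marked blue, with its blue tab at the marked edge, each of the eight wells in its own opening. The frame lies in its nest with a little play, so feel for the openings and never force it: the plastic cracks under a hard push. Then press the strip gently down past the sprung lips until it is fully home and level along its length, and leave everything else as it stands.

Things in the scene. Friction and masses are not known exactly. Their poses are not given: they have to be found in the camera images.
- blue_strip_center (a point): centre, 7.25 mm above its feet, of the loose, rigid, clear-white strip with the BLUE tab (about 12 g, 14.5 mm high), standing on its wells. x runs along it to the tab, z up. Top: a band 75 (x) x 8.4 (y) x 5 mm, to be gripped across y; its underside is 2.25 mm above this point. Below it eight round wells, 6.2 mm wide, 9.5 mm long, 9 mm pitch, feet bevelled 0.5 mm
- blue_strip_tab (a point): point on the centre line of the top face of the blue-tabbed strip, 36 mm from its centre towards the tab. Axes as the strip's. The blue tab (upper 3.5 mm) reaches 46 mm from the strip's centre. At both ends a tongue, 37.5 to 40 mm from the centre, 6 mm wide, hangs to 5.5 mm below the band's underside
- blue_strip_plain (a point): point on the centre line of the top face of the blue-tabbed strip, 36 mm from its centre towards the plain (untabbed) end. Axes as the strip's
- red_strip_center (a point): centre of a second strip, the same but with a RED tab, standing on the same pad about 80 mm from the blue one; not to be disturbed
- bench_pad: pale blue absorbent pad, fixed on the bench, 200 x 190 x 2 mm, on which the two strips stand; origin at the centre of its underside
- nest: fixed grey plate nest, 122 (x) x 166 (y) x 8 mm, origin under its centre, corner posts to z = 18 mm. The white frame loose between them (85.5 x 127.8 mm, top at z = 21.5 mm) has 8 (x) x 12 (y) square openings, 7.2 mm wide, 12 mm deep, 9 mm pitch. It holds firm but lies up to 3 mm off nominal in x and in y of the nest, not turned; its pose is not measured. The 3 columns at +y are filled
- column (a point): nominal centre of the marked column, level with the frame's top face; the true centre is up to 3 mm off along x and along y. x runs along the column to the marked edge, z up. Home: the strip's band rests on the frame, its top 5 mm above this point, its centre 2.25 mm below. Nearest filled column: 45 mm towards +y, tops 5 mm above the frame
- column_mark (a point): blue dot, 7 mm across, on the nest beside the marked end of that column (a blue mark on the frame's rim too). Sprung lips at both ends of the column pinch the strip's tongues: they begin to resist when the wells are some 5.5 mm deep, take a push of 8 to 16 N to pass down to home (9.5 mm deep) and hold the strip by friction; it does not fall home by itself
- flask_center (a point): centre of a culture flask with a yellow cap lying on the bench, 100 x 74 x 32 mm, not to be disturbed
- reagent: small amber bottle, 60 mm wide, 125 mm high, origin under its centre, not to be disturbed
- trough: white open trough, 62 x 130 x 30 mm, origin under its centre, not to be disturbed

How it is judged:
On the way, in this order (a step that is already met when the one before it is completed fails the run):
1. the blue-tabbed strip is lifted clear of the bench pad (height (world z) of blue_strip_center above 0.04 m), for 0.2 s.
2. all eight wells have entered the openings of the marked column: both ends of the strip are at least 4 mm down in the frame (z of each of blue_strip_tab, blue_strip_plain in the frame of column below 0.0105 m and horizontal distance between blue_strip_center and column below 0.0052 m and angle between blue_strip_center's own z axis and vertical below 0.12 rad), for 0.1 s.
At the end, for the whole second after the job is handed in: The blue-tabbed strip stands released and at rest in the marked column, blue tab at the marked edge, centre within 5.2 mm of the column's nominal centre (play included), upright and parallel to the column within 0.06 rad, both ends of its top face at most 6.5 mm above the frame (home is 5 mm) (z of each of blue_strip_tab, blue_strip_plain in the frame of column below 0.0065 m and horizontal distance between blue_strip_center and column below 0.0052 m and x of blue_strip_tab in the frame of column above 0.03 m and angle between blue_strip_center's own z axis and vertical below 0.08 rad and angle between the x axis of blue_strip_center and the x axis of column, either way round below 0.06 rad and linear speed of blue_strip below 0.01 m/s); the robot touches nothing.
It fails at once if the strip or anything else is forced on the frame or nest with more than 50 N (all contacts added up, the lips included) (contact force between anything else and nest above 50 N).
It fails at once if the red-tabbed strip is disturbed (distance of red_strip_center from where it was at the start of the episode above 0.01 m).
It fails at once if the flask is disturbed (distance of flask_center from where it was at the start of the episode above 0.015 m).
It fails at once if the bottle is disturbed (distance of reagent from where it was at the start of the episode above 0.015 m).
It fails at once if the trough is disturbed (distance of trough from where it was at the start of the episode above 0.015 m).
It also fails if it takes over 72 s, if anything falls off the work surface, if the arm or the gripper's body presses on something with over 40 N, if the wrist force passes 120 N, or if a joint passes its speed limit or range.

## Robot

A 6-joint arm with a two-finger parallel gripper is mounted at the origin on the work surface. World frame = base frame: x ahead of the robot, y to its left, z up, the work surface at z = 0. Lengths are in m, angles in rad, forces in N, time in s.
With the tool pointing down it reaches from about 0.35 to 0.975 m from the base axis. Payload 17.4 kg.
Tool frame: the origin (TCP) lies at the very end of the fingers, on their centre line; the grasp point (between the pads) lies robot.hold_point_z behind it (robot.hold_point_z is the distance from the TCP to the grasp point, in m); z points along the fingers, x is the direction in which the jaws open and shut, and the axes are right-handed (so a half turn about z gives the same grasp; the last joint's range is limited). The gripper opens to 85 mm and grips with 20 to 120 N. Pads are 22 mm wide; open, the fingers measure 114 mm over their backs; the gripper's body (76 mm by 85 mm) begins 54 mm behind the grasp point. The pads swing forward as they close: fully open they stand 13 mm farther back than shut.
Start: joints at [1.268, 0.116, 1.442, -0, 1.584, -0.038], TCP at [0.177, 0.651, 0.231] pointing down, gripper open.
Joint ranges: [-2.83, 2.83], [-0.83, 2.19], [0.07, 2.5], [-1.14, 4.28], [0.01, 3], [-2.97, 2.97]. Speed limits (rad/s): [1.89, 1.89, 2.22, 3.14, 3.14, 3.14].

## Interface

Orientations are given as [roll, pitch, yaw] about the fixed x, y, z axes, in that order (R = Rz(yaw) Ry(pitch) Rx(roll)).
In Python, from bench import telemetry, snapshot, finish_job, outline_of, pinpoint, robot gives the robot as it stands. The module is installed in compiled form; this text tells all that it offers.
- The arm moves only by the shell command python3 -m pendant 'ROWS' [FORCE]. ROWS is JSON, one flat list of numbers, 5 for each row, row after row: the shift along the tool's x, y, z in m, then the turn about the tool's z in rad, then the finger opening in m, from 0 to 0.0854. In form: [x, y, z, twist, fingers, x, y, z, twist, fingers, ...]. A call has 1 to 10 rows; each row shifts and turns the commanded pose from where the row before left it, along the tool's axes as they then stand; what a row does not reach is not made up. A row lasts 1/10 s, in which the tool goes at most 50 mm and 8.59 degrees, less where a joint would pass 70% of its speed; a pose out of reach is approached as far as the arm can. A call is refused whole if a number of a shift passes 0.05 or a number of a turn 0.15, either way. A call with a gripper value outside its range is refused whole. The fingers move at their own pace and stop on an object; FORCE is the grip in N (left out, the last holds). Time passes only in rows, so rows that do not move let the fingers close. It gives the time, the measured TCP pose, the force and the opening at its end, in the units of the state.
- telemetry.observe(): the state, without advancing time (a new reading comes with each control period).
- snapshot(name): name is "side" or "top"; returns a dict with "img" (384x512x3 uint8, red, green, blue), "fov_y" (degrees; the focal length in pixels is half the picture's height over the tangent of half this angle, whatever the lens; pixels are square), "cx", "cy" (the principal point, pixels), "R" (3x3) and "t" (3): a world point X has camera coordinates R X + t. Camera axes: x right, y down, z forward; pixel columns grow to the right and rows downward; lengths in m; the calibration is good to about 2 mm. A picture is of the moment at which its call begins. There is no depth.
- finish_job(): hands the job in, once; it reports no verdict.
Trained networks look in a picture, given as the dict that the camera call returned (one of the last four; its "shot" number tells which), for a name from the list of things; names that differ only in an ending like _2 or _b are one class to them, and where a whole thing is asked for, a point or a joint stands for the part that bears it (a point fixed in the world has none). Each returns a list of dicts, best first, with "conf" (0 to 1); they miss things now and then, are a little off and sometimes report something else, mostly with a low value. They report only what shows in the picture. A call takes as long as a camera call.
- outline_of(name, picture): "region" (384x512 bool, what is visible of it).
- pinpoint(name, picture): "position" ([x, y, z] in m, in the coordinates of the camera as it stood for that picture, good to about 4 mm: a listed point, or the origin of a listed thing).
The state is a dict: "t": time; "joints": joint angles; "joint_vel": joint speeds; "effort": joint torques, N m; "position": TCP position; "ee_rot": TCP orientation; "contact_force": force on the tool from outside, world axes, zero at the start; "torque": the same for the moment, N m; "opening": finger opening in m.
Only numpy, scipy, OpenCV 4.12 (cv2) and the standard library are available. Lean on these libraries where they do the work, as an engineer would, in place of code of your own. Each camera call takes 0.05 s, during which the arm holds its last target.

## Working session

There is one attempt and no reset: what is moved stays moved. The work goes in short steps, Python scripts to look and compute and a shell command to move; the robot and the scene stay as the last step left them, time stands still between calls to the robot, and variables do not carry over. Pictures are saved under pics/ and viewed, and the job is handed in when it is done.

```bash
mkdir -p pics; cat > h.py <<'E'
import numpy as np, cv2
from bench import telemetry, snapshot, outline_of, pinpoint, robot
def world(p,c): return np.array(c["R"]).T@(np.array(p)-np.array(c["t"]))
def f(c): return 192/np.tan(np.radians(c["fov_y"])/2)
def proj(X,c):
    q=np.array(c["R"])@np.array(X)+np.array(c["t"]); return f(c)*q[0]/q[2]+c["cx"], f(c)*q[1]/q[2]+c["cy"]
def onplane(u,v,z,c):
    R=np.array(c["R"]);o=-R.T@np.array(c["t"]);d=R.T@np.array([(u-c["cx"])/f(c),(v-c["cy"])/f(c),1]); return o+d*(z-o[2])/d[2]
def save(c,n,box=None,s=1):
    im=cv2.cvtColor(c["img"],cv2.COLOR_RGB2BGR)
    if box: im=im[box[1]:box[3],box[0]:box[2]]
    cv2.imwrite("pics/"+n,cv2.resize(im,None,fx=s,fy=s,interpolation=cv2.INTER_CUBIC))
E
python3 - <<'E'
from h import *
np.set_printoptions(precision=4,suppress=True)
print(telemetry.observe()); print(robot, getattr(robot,'hold_point_z',None))
for n in ("top","side"):
    c=snapshot(n); save(c,n+"0.png",s=1.5); print(n,c["fov_y"],c["cx"],c["cy"],-np.array(c["R"]).T@np.array(c["t"]))
    print(np.array(c["R"]))
    for k in ["blue_strip_center","blue_strip_tab","blue_strip_plain","red_strip_center","column","column_mark","nest","bench_pad","flask_center","reagent","trough"]:
        for r in pinpoint(k,c)[:2]: 
            w=world(r["position"],c); print(k,round(r["conf"],2),w,np.round(proj(w,c),1))
E
```

```text
{'t': 0.0, 'joints': array([ 1.2682,  0.1165,  1.4423, -0.    ,  1.584 , -0.0378]), 'joint_vel': array([-0.0016, -0.0008, -0.0014, -0.001 ,  0.0009,  0.0016]), 'effort': array([  0.0069, -73.1971, -63.25  ,   0.0003,   0.0064,  -0.    ]), 'position': array([0.1766, 0.6513, 0.2306]), 'ee_rot': array([-3.1416,  0.0011,  1.306 ]), 'contact_force': array([ 0.4652, -0.3239,  0.1238]), 'torque': array([-0.0143, -0.0101,  0.0564]), 'opening': 0.08560962434305378}
<Robot object at 0x7f608d95be00> 0.0187
top 56.163890570098914 250.75097729434458 185.7639664524315 [0.4062 0.0064 0.8885]
[[ 0.0086 -1.      0.0001]
 [-0.9736 -0.0084 -0.2281]
 [ 0.2281  0.0019 -0.9736]]
blue_strip_center 0.67 [0.5292 0.1827 0.0164] [178.9 217.6]
blue_strip_plain 0.41 [0.4564 0.1894 0.017 ] [174.4 247.8]
red_strip_center 0.59 [0.5272 0.2686 0.006 ] [144.8 218.7]
column 0.79 [ 0.5611 -0.1974  0.0201] [334.6 205.8]
column 0.59 [0.5299 0.184  0.0153] [178.4 217.4]
column_mark 0.68 [0.4549 0.1888 0.0147] [174.8 248.5]
nest 0.56 [ 0.5639 -0.1789  0.0012] [325.4 205.9]
bench_pad 0.92 [ 0.5008  0.2296 -0.0009] [160.
[... 429 characters left out ...]
[274.  270.5]
blue_strip_tab 0.57 [0.5282 0.1861 0.0141] [215.7 188. ]
blue_strip_plain 0.62 [0.4565 0.1918 0.016 ] [194.7 193. ]
column 0.68 [ 0.5598 -0.1937  0.0209] [277.  271.9]
column 0.45 [0.4944 0.1917 0.0146] [205.6 189.9]
column_mark 0.62 [ 0.6139 -0.1955  0.0098] [294.1 267.4]
nest 0.77 [ 0.5639 -0.1768  0.0024] [275.1 270.2]
nest 0.55 [ 0.4438 -0.365   0.0001] [267.3 350.2]
bench_pad 0.83 [ 0.5081  0.2282 -0.0028] [206.1 185.4]
flask_center 0.57 [0.779  0.0318 0.0146] [303.5 195.2]
reagent 0.84 [0.5057 0.4065 0.0032] [188.6 153.9]
reagent 0.67 [ 0.6129 -0.1978  0.0068] [294.1 268.7]
trough 0.7 [ 0.4447 -0.3703 -0.001 ] [268.5 352.2]
trough 0.19 [0.5295 0.1851 0.013 ] [216.2 188.3]
```

View pics/top0.png

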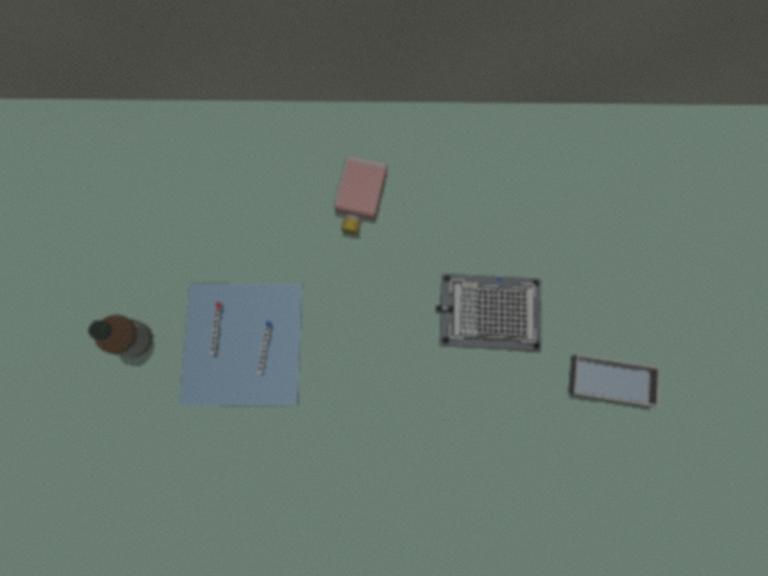

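View pics/side0.png

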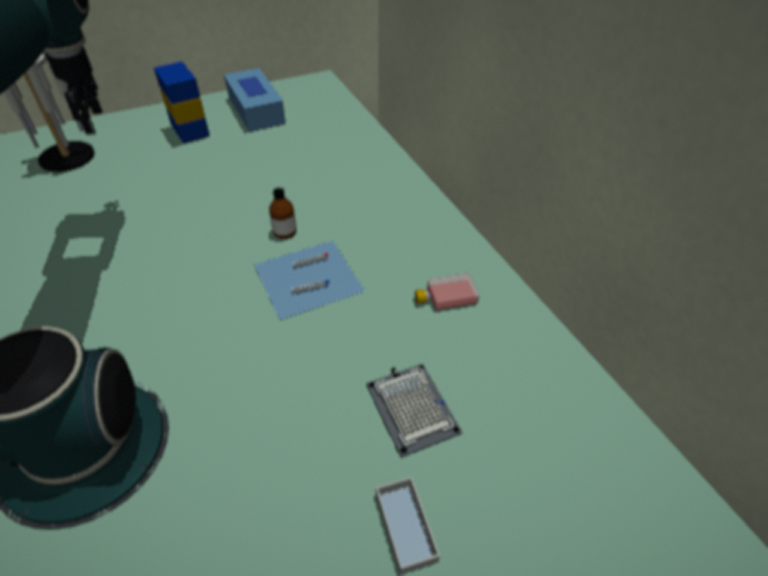

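```bash
python3 - <<'E'
from h import *
np.set_printoptions(precision=4,suppress=True)
for n,b,b2 in (("top",(115,180,210,280),(285,175,370,240)),("side",(165,155,245,215),(240,235,312,310))):
    c=snapshot(n); save(c,n+"_s.png",b,7);save(c,n+"_n.png",b2,8)
    hsv=cv2.cvtColor(c["img"],cv2.COLOR_RGB2HSV).astype(int)
    R,G,B=[c["img"][...,i].astype(int) for i in range(3)]
    # blue blobs
    sat=(B-R)
    for bb,z,nm in ((b,.0155,'tab'),(b2,.008,'mark')):
        sub=np.zeros_like(sat);
        m=(B-G>25); mm=np.zeros_like(m); mm[bb[1]:bb[3],bb[0]:bb[2]]=m[bb[1]:bb[3],bb[0]:bb[2]]
        k,l,st,ce=cv2.connectedComponentsWithStats(mm.astype(np.uint8))
        for i in range(1,k):
            if st[i,4]>1: print(n,nm,st[i,4],ce[i],onplane(*ce[i],z,c))
    for k in ("blue_strip_center","red_strip_center"):
      for r in outline_of(k,c)[:2]:
        m=r["region"]; ys,xs=np.nonzero(m)
        P=np.array([onplane(x,y,.0125,c)[:2] for x,y in zip(xs,ys)])
        mu=P.mean(0); w,v=np.linalg.eigh(np.cov(P.T)); d=v[:,1]*np.sign(v[0,1]); q=(P-mu)@d
        print(n,k,r["conf"],m.sum(),mu,"ang",np.arctan2(d[1],d[0]),q.min(),q.max())
E
```

```text
top tab 12 [178.5 215.5] [0.5346 0.184  0.0155]
top mark 2 [332.5 186. ] [ 0.6137 -0.1973  0.008 ]
top blue_strip_center 0.72 136 [0.4975 0.1897] ang -0.11412506390918478 -0.03938988545419789 0.04164524689310064
top red_strip_center 0.42 153 [0.5274 0.2703] ang -0.04230189011266805 -0.04085551312334994 0.043010236350930375
side tab 18 [217.8889 186.8889] [0.5365 0.1867 0.0155]
side mark 4 [294.5 267.5] [ 0.6155 -0.1954  0.008 ]
side blue_strip_center 0.66 135 [0.4933 0.188 ] ang -0.06462259598699387 -0.04116487607405696 0.044079983808010335
side red_strip_center 0.41 71 [0.5271 0.2678] ang -0.03801191637036366 -0.04039504347027844 0.03844908842144378
```

View pics/top_s.png

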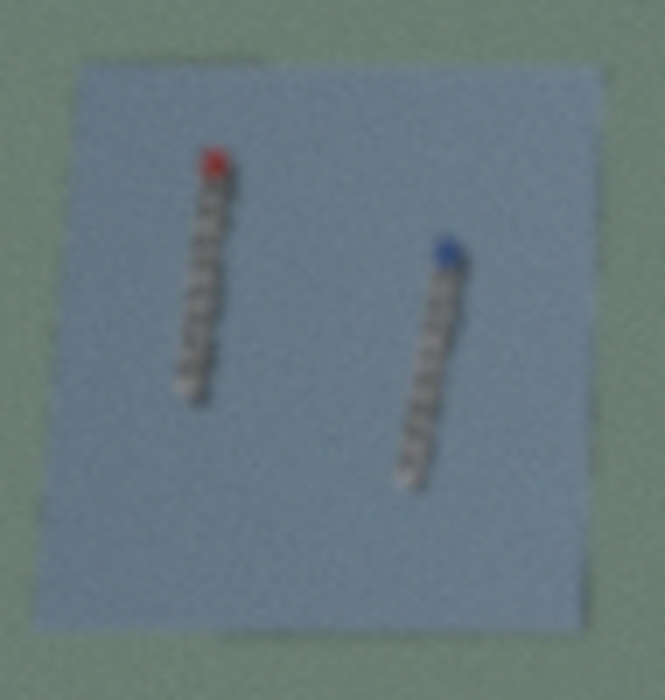

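View pics/top_n.png

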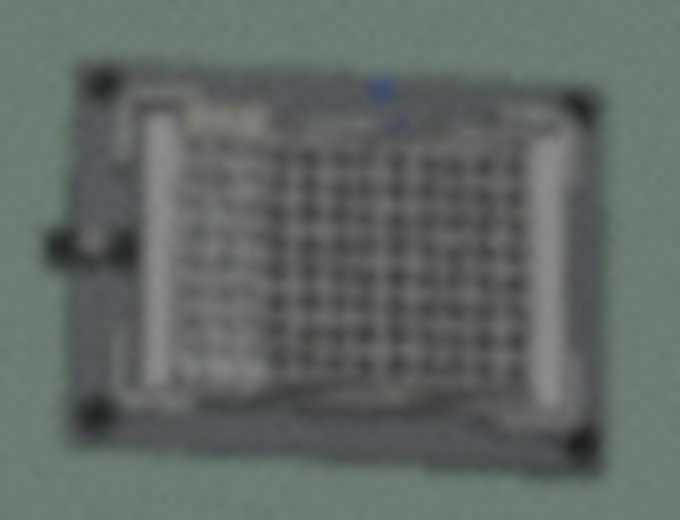

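View pics/side_n.png

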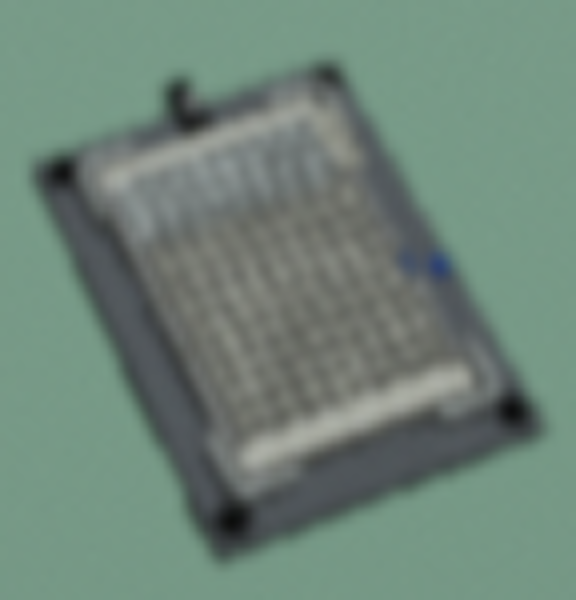

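View pics/side_s.png

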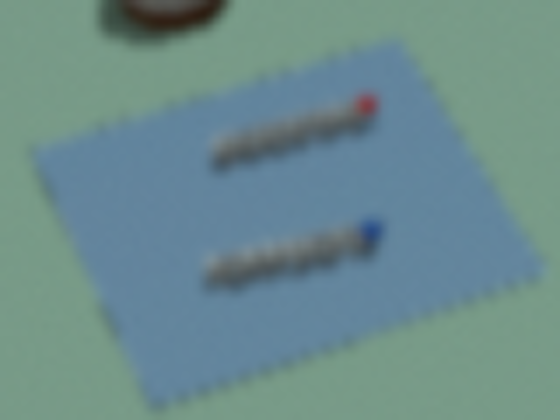

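```bash
python3 - <<'E'
from h import *
import pickle
d={}
for n in ("top","side"):
    L=[snapshot(n) for _ in range(6)]
    c=dict(L[-1]); c["avg"]=np.mean([x["img"].astype(float) for x in L],0).astype(np.float32); print(np.std([x["img"].astype(float) for x in L],0).mean())
    d[n]=c
pickle.dump(d,open("avg.pkl","wb"))
def ortho(c,x0,x1,y0,y1,z,res=.0005):
    # rows: x decreasing, cols: y decreasing
    X=np.arange(x1,x0,-res);Y=np.arange(y1,y0,-res)
    xx,yy=np.meshgrid(X,Y,indexing='ij')
    P=np.stack([xx,yy,np.full_like(xx,z)],-1)@np.array(c["R"]).T+np.array(c["t"])
    u=f(c)*P[...,0]/P[...,2]+c["cx"];v=f(c)*P[...,1]/P[...,2]+c["cy"]
    return cv2.remap(c["avg"],u.astype(np.float32),v.astype(np.float32),cv2.INTER_CUBIC)
for n,c in d.items():
    for nm,b,z in (("nest",(.485,.645,-.28,-.08),.0215),("nestb",(.485,.645,-.28,-.08),.008),("strip",(.44,.56,.15,.31),.0165)):
        o=np.clip(ortho(c,*b,z),0,255).astype(np.uint8)[...,::-1].copy()
        o=cv2.resize(o,None,fx=2,fy=2,interpolation=cv2.INTER_CUBIC)
        s=4
        for k in range(int(b[0]*100)+1,int(b[1]*100)+1): 
            y=int((b[1]-k/100)*4000); cv2.line(o,(0,y),(8,y),(0,0,255) if k%5==0 else (255,255,255),1)
        for k in range(int(b[2]*100)-1,int(b[3]*100)+2):
            x=int((b[3]-k/100)*4000); cv2.line(o,(x,0),(x,8),(0,0,255) if k%5==0 else (255,255,255),1)
        cv2.imwrite(f"pics/o_{n}_{nm}.png",o); print(o.shape)
E
```

```text
1.294793345600847
0.5032831582033839
(642, 800, 3)
(642, 800, 3)
(482, 640, 3)
(642, 800, 3)
(642, 800, 3)
(482, 640, 3)
```

```bash
cd pics; python3 - <<'E'
import cv2,glob
for g in glob.glob("o_*nest.png"):
    i=cv2.imread(g); cv2.imwrite(g,i[:600])
E
```

```text
(no output)
```

View pics/o_top_nest.png

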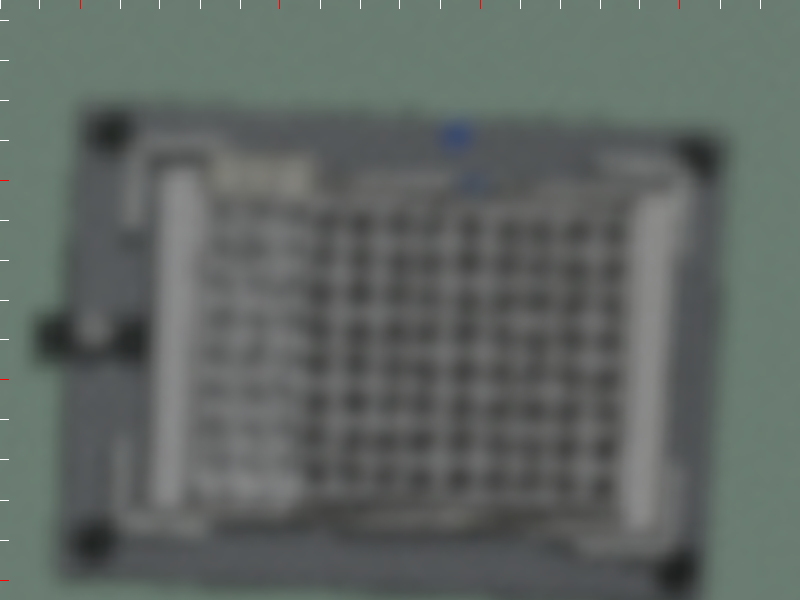

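View pics/o_side_nest.png

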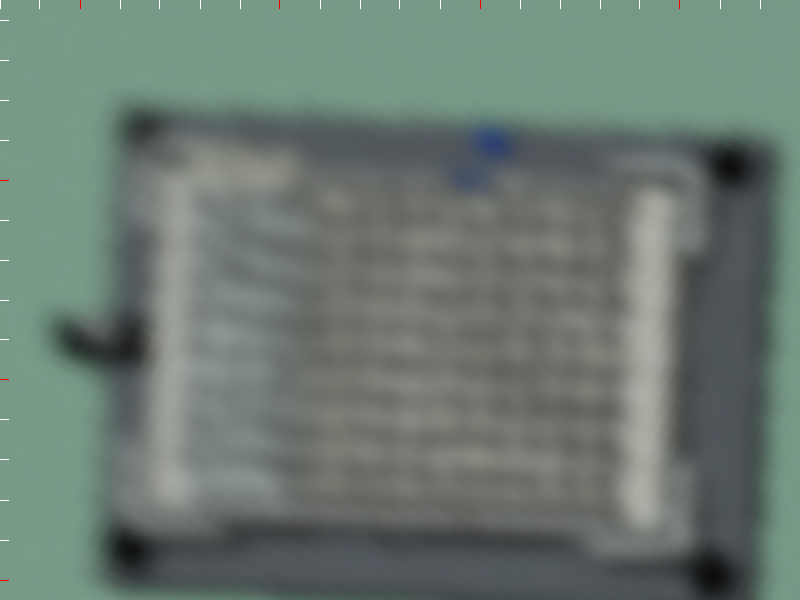

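View pics/o_top_strip.png

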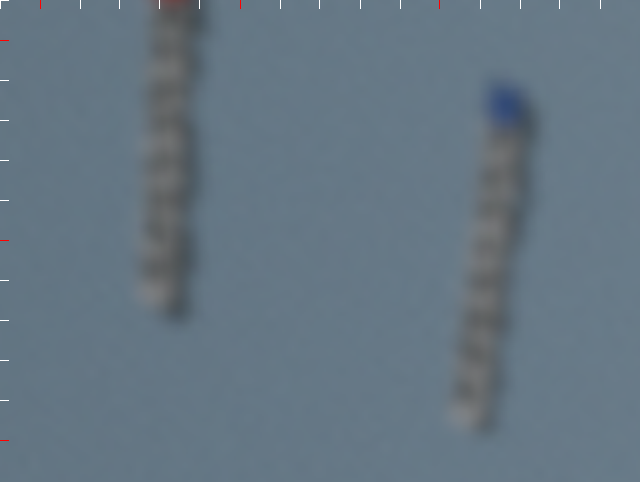

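View pics/o_side_strip.png

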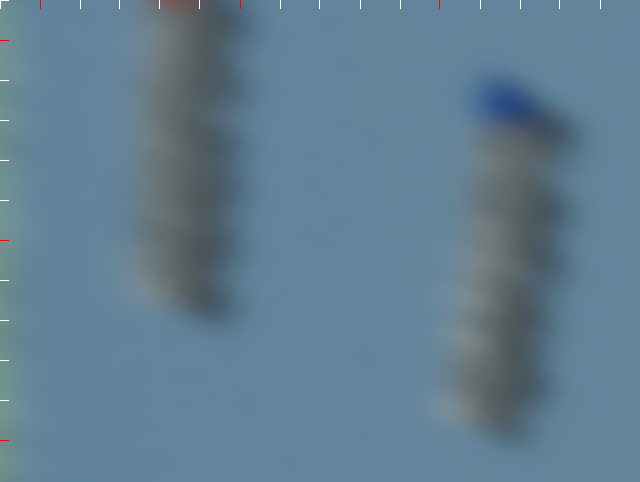

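```bash
cat >> h.py <<'E'
def ortho(c,x0,x1,y0,y1,z,res=.0005,key="avg"):
    X=np.arange(x1,x0,-res);Y=np.arange(y1,y0,-res)
    xx,yy=np.meshgrid(X,Y,indexing='ij')
    P=np.stack([xx,yy,np.full_like(xx,z)],-1)@np.array(c["R"]).T+np.array(c["t"])
    u=f(c)*P[...,0]/P[...,2]+c["cx"];v=f(c)*P[...,1]/P[...,2]+c["cy"]
    return cv2.remap(c[key].astype(np.float32),u.astype(np.float32),v.astype(np.float32),cv2.INTER_CUBIC),X,Y
E
python3 - <<'E'
from h import *
import pickle
from scipy.optimize import minimize, differential_evolution
np.set_printoptions(precision=4,suppress=True)
d=pickle.load(open("avg.pkl","rb"))
for n,c in d.items():
    o,X,Y=ortho(c,.485,.645,-.28,-.08,.0215)
    g=cv2.GaussianBlur(o.mean(-1),(0,0),2)
    def samp(x,y): return cv2.remap(g,((Y[0]-y)/.0005).astype(np.float32),((X[0]-x)/.0005).astype(np.float32),cv2.INTER_LINEAR)
    # grid: local coords
    u,v=np.meshgrid(np.arange(-.036,.036,.0006),np.arange(-.0515,.026,.0006))
    best=[]
    for th in np.arange(-.09,.02,.004):
      for cy in np.arange(-.186,-.170,.001):
        for cx in np.arange(.556,.572,.001):
          pass
    def cost(p,lo=False):
        cx,cy,th=p; co,s=np.cos(th),np.sin(th)
        I=samp(cx+u*co-v*s,cy+u*s+v*co).astype(float)
        hp=I-cv2.GaussianBlur(I,(0,0),12)
        # openings at u=(i-3.5)*9mm -> bright at multiples of 9 ; v=(j-5.5)*9 -> bright at v multiples of 9
        m=np.cos(2*np.pi*u/.009)+np.cos(2*np.pi*v/.009)
        return -(hp*m).sum()/np.sqrt((hp**2).sum()*(m**2).sum())
    for b in [((.558,.567),(-.184,-.175),(-.1,.02))]:
        r=differential_evolution(cost,b,seed=1,tol=1e-8); print(n,"grid",r.x,-r.fun)
    for h0 in [(1,0),(0,1)]:
        def c1(p):
            cx,th=p; cxx,cyy=r.x[:2]; co,s=np.cos(th),np.sin(th)
            a=cxx+(cx if h0[0] else 0); b=cyy+(0 if h0[0] else cx)
            I=samp(a+u*co-v*s,b+u*s+v*co).astype(float); hp=I-cv2.GaussianBlur(I,(0,0),12)
            m=np.cos(2*np.pi*(u if h0[0] else v)/.009)
            return -(hp*m).sum()/np.sqrt((hp**2).sum()*(m**2).sum())
        q=differential_evolution(c1,((-.0045,.0045),(-.1,.02)),seed=1,tol=1e-8); print("  only","x" if h0[0] else "y",q.x,-q.fun)
    # bars
    th=r.x[2]
    for lo,hi in ((.050,.066),(-.066,-.050)):
        pts=[]
        for uu in np.arange(-.030,.0301,.002):
            vv=np.arange(lo-.004,hi+.004,.0003); x=r.x[0]+uu*np.cos(th)-vv*np.sin(th); y=r.x[1]+uu*np.sin(th)+vv*np.cos(th)
            I=samp(x[None].astype(np.float32),y[None].astype(np.float32))[0]; k=I.argmax(); w=np.clip(I-(I.max()-25),0,None); pts.append((uu,(vv*w).sum()/w.sum()))
        p=np.array(pts); k=np.polyfit(p[:,0],p[:,1],1); print("  bar v",k[1],"slope->yaw",th+k[0], "resid",np.std(p[:,1]-np.polyval(k,p[:,0])))
    # nest edges on z=.008 plane
    o,X,Y=ortho(c,.46,.67,-.30,-.05,.008); g2=cv2.GaussianBlur(o[...,0]*0+ (o[...,1]-o[...,2])*1.0,(0,0),2)
    def s2(x,y): return cv2.remap(g2.astype(np.float32),((Y[0]-y)/.0005).astype(np.float32),((X[0]-x)/.0005).astype(np.float32),cv2.INTER_LINEAR)
    cx,cy=.5635,-.179
    for ax,half,sg in (("x",.061,1),("x",.061,-1),("y",.083,1),("y",.083,-1)):
        pts=[]
        L=.068 if ax=="x" else .045
        for a in np.arange(-L,L+.001,.003):
            w=np.arange(half-.012,half+.012,.0003)*sg
            uu,vv=(w,a+0*w) if ax=="x" else (a+0*w,w)
            x=cx+uu*np.cos(th)-vv*np.sin(th); y=cy+uu*np.sin(th)+vv*np.cos(th)
            I=s2(x[None].astype(np.float32),y[None].astype(np.float32))[0]; D=np.gradient(I); D=np.clip(D,0.3*D.max(),None)-.3*D.max() if True else D
            pts.append((a,(w*D).sum()/D.sum()))
        p=np.array(pts); k=np.polyfit(p[:,0],p[:,1],1)
        for _ in range(3):
            rr=p[:,1]-np.polyval(k,p[:,0]); ok=abs(rr)<2*np.std(rr)+1e-5; k=np.polyfit(p[ok,0],p[ok,1],1)
        print("  edge",ax,sg,"at",k[1],"yaw",th+(-k[0] if ax=="x" else k[0]),"res",np.std((p[:,1]-np.polyval(k,p[:,0]))[ok]))
E
```

```text
top grid [ 0.558  -0.1824 -0.0536] 0.7836106928981253
  only x [-0.0005 -0.0462] 0.5485146040681511
  only y [-0.     -0.0494] 0.5892300990916184
  bar v 0.058306705238332486 slope->yaw -0.05017791302839818 resid 0.00023975377103738042
  bar v -0.05932676508593611 slope->yaw -0.04967074344614029 resid 0.00010723764464779523
  edge x 1 at 0.056101809557988554 yaw -0.048629562926798375 res 0.0002762431687942563
  edge x -1 at -0.06513592540120676 yaw -0.05115262375903769 res 0.0003545253542564239
  edge y 1 at 0.08083381976048859 yaw -0.042734903270432424 res 0.00029878367185626333
  edge y -1 at -0.0842596116754224 yaw -0.044900686419220424 res 0.00031255184345520195
side grid [ 0.5585 -0.1822 -0.0472] 0.6025963711862037
  only x [ 0.     -0.0504] 0.5815082554317488
  only y [-0.    -0.039] 0.2732278878476684
  bar v 0.05786307404669847 slope->yaw -0.04924223329828317 resid 0.0012080901534249654
  bar v -0.059213255125456755 slope->yaw -0.040498977054357135 resid 0.0001930959211240853
  edge x 1 at 0.05651732407058152 yaw -0.04656939271687444 res 0.00023069855063453452
  edge x -1 at -0.06532570022570565 yaw -0.05126069439670712 res 0.00021524927950269888
  edge y 1 at 0.08054884985143483 yaw -0.04561255634051306 res 0.000881799132876684
  edge y -1 at -0.08633848549430952 yaw -0.04399214364743205 res 0.00014523519370826927
```

```bash
cat > d.py <<'E'
import sys,numpy as np
from scipy.spatial.transform import Rotation as R
from bench import telemetry
def go(x,y,z,yaw):
    s=telemetry.observe(); M=R.from_euler('xyz',s["ee_rot"]).as_matrix()
    d=M.T@(np.array([x,y,z])-s["position"]); n=np.linalg.norm(d)
    print("t",round(s["t"],2),"pos",np.round(s["position"],4),"rot",np.round(s["ee_rot"],4),"F",np.round(s["contact_force"],1),"T",np.round(s["torque"],2),"op",round(s["opening"],4))
    print("tool shift",np.round(d,4),"norm",round(n,4),"twist",round(-(yaw-s["ee_rot"][2]),4))
if __name__=="__main__": go(*map(float,sys.argv[1:]))
E
python3 -m pendant '[0,0,0,-0.145,0.06]' 40; python3 d.py 0.493 0.188 0.10 1.451
```

```text
t: 2.2
position: [0.1767, 0.6515, 0.2313]
ee_rot: [3.142, 0.0, 1.451]
contact_force: [0.2, -0.5, -0.1]
opening: 0.0734
t 2.2 pos [0.1767 0.6515 0.2313] rot [3.1416 0.     1.4512] F [ 0.2 -0.5 -0.1] T [-0.02  0.02  0.01] op 0.0734
tool shift [-0.4224  0.3694  0.1313] norm 0.5763 twist 0.0002
```

```bash
python3 -m pendant '[-0.042,0.037,0,0,0.05,-0.042,0.037,0,0,0.05,-0.042,0.037,0,0,0.05,-0.042,0.037,0.01,0,0.05,-0.042,0.037,0.01,0,0.05,-0.042,0.037,0.02,0,0.05,-0.042,0.037,0.03,0,0.05,-0.042,0.037,0.03,0,0.05,-0.042,0.037,0.03,0,0.05,-0.042,0.037,0,0,0.05]'; python3 d.py 0.493 0.188 0.10 1.451
```

```text
t: 3.2
position: [0.4467, 0.2558, 0.123]
ee_rot: [-3.139, 0.002, 1.452]
contact_force: [1.1, 0.6, 0.1]
opening: 0.05
t 3.2 pos [0.4467 0.2558 0.123 ] rot [-3.1385e+00  1.9000e-03  1.4516e+00] F [1.1 0.6 0.1] T [ 0.04 -0.02 -0.03] op 0.05
tool shift [-0.0618  0.0541  0.0229] norm 0.0853 twist 0.0006
```

```bash
python3 -m pendant '[0,0,0,0,0.03,0,0,0,0,0.03]'; python3 d.py 0.493 0.188 0.10 1.451
```

```text
t: 3.4
position: [0.4479, 0.257, 0.1261]
ee_rot: [-3.142, -0.0, 1.449]
contact_force: [-0.0, 0.2, 0.7]
opening: 0.0297
t 3.4 pos [0.4479 0.257  0.1261] rot [-3.1415e+00 -2.0000e-04  1.4485e+00] F [-0.   0.2  0.7] T [-0.02 -0.01  0.03] op 0.0297
tool shift [-0.063   0.0532  0.0261] norm 0.0865 twist -0.0025
```

```bash
python3 -m pendant '[-0.03,0.026,0.02,0,0.03,-0.03,0.027,0.025,0,0.03,-0.003,0,0.02,0,0.03,0,0,0,0,0.03]'; python3 d.py 0.493 0.188 0.012 1.451
python3 - <<'E'
from h import *
c=snapshot("top"); save(c,"t1.png",(130,170,230,270),6)
for r in pinpoint("blue_strip_center",c)[:1]: print(r["conf"],world(r["position"],c))
c=snapshot("side"); save(c,"s1.png",(165,155,245,215),8)
E
```

```text
t: 3.8
position: [0.4911, 0.1889, 0.0586]
ee_rot: [-3.138, 0.001, 1.451]
contact_force: [-0.4, 0.4, 0.6]
opening: 0.0299
t 3.8 pos [0.4911 0.1889 0.0586] rot [-3.1380e+00  1.4000e-03  1.4508e+00] F [-0.4  0.4  0.6] T [ 0.01 -0.02  0.01] op 0.0299
tool shift [-0.0006  0.0022  0.0466] norm 0.0467 twist -0.0002
```

View pics/t1.png

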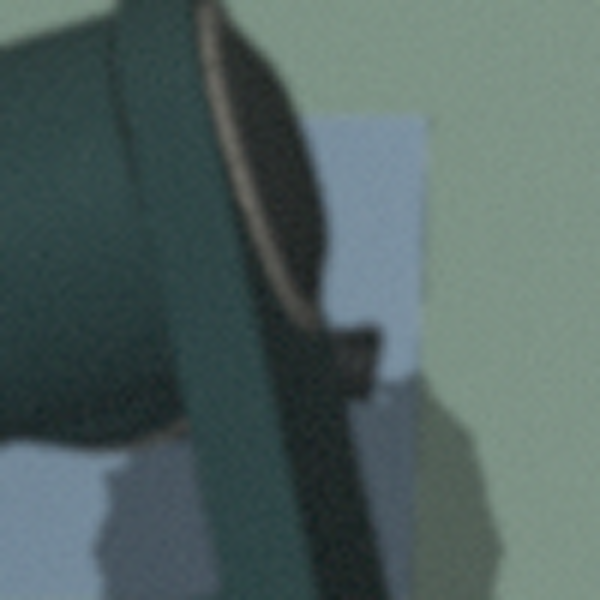

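View pics/s1.png

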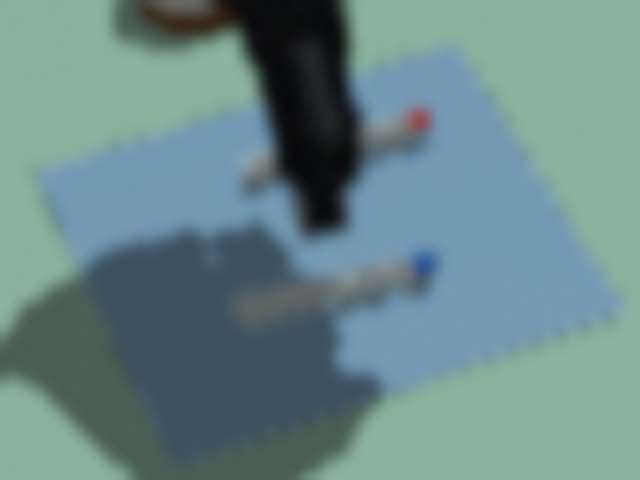

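```bash
python3 -m pendant '[-0.0006,0.0022,0.015,0,0.03,0,0,0.015,0,0.03,0,0,0.008,0,0.03,0,0,0,0,0.03,0,0,0,0,0.03]'; python3 d.py 0.493 0.188 0.012 1.451
python3 - <<'E'
from h import *
c=snapshot("side"); save(c,"s2.png",(165,155,245,215),8)
st=telemetry.observe(); print(proj(st["position"],c))
E
```

```text
t: 4.45
position: [0.4945, 0.1881, 0.0229]
ee_rot: [-3.141, 0.0, 1.451]
contact_force: [-0.0, -0.6, 1.1]
opening: 0.0304
t 4.45 pos [0.4945 0.1881 0.0229] rot [-3.1412e+00  2.0000e-04  1.4510e+00] F [-0.  -0.6  1.1] T [-0.   -0.01 -0.08] op 0.0304
tool shift [-0.0003 -0.0015  0.0109] norm 0.011 twist 0.0
(np.float64(205.8450121351283), np.float64(188.69014951535289))
```

View pics/s2.png

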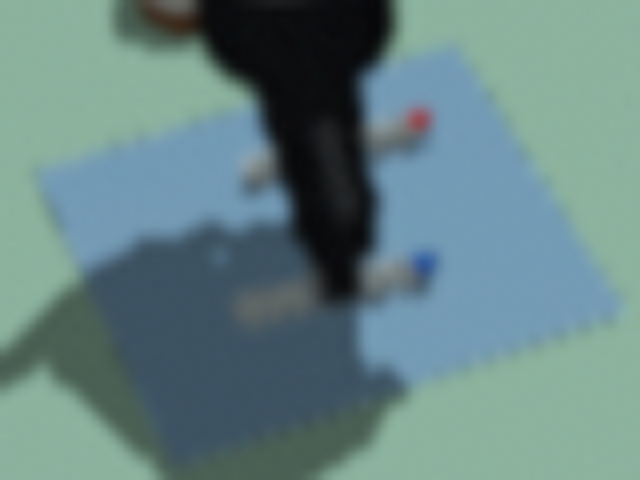

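```bash
python3 -m pendant '[0,-0.001,0.0055,0,0.03,0,0,0.0055,0,0.03,0,0,0,0,0.02,0,0,0,0,0.02]' 30; python3 d.py 0.493 0.188 0.012 1.451
```

```text
t: 4.9
position: [0.4935, 0.1882, 0.0119]
ee_rot: [-3.141, 0.0, 1.451]
contact_force: [0.1, -0.1, -0.4]
opening: 0.02
t 4.9 pos [0.4935 0.1882 0.0119] rot [-3.1413e+00  1.0000e-04  1.4510e+00] F [ 0.1 -0.1 -0.4] T [-0.02 -0.   -0.06] op 0.02
tool shift [-0.0002 -0.0005 -0.0001] norm 0.0005 twist -0.0
```

```bash
python3 -m pendant '[0,0,0,0,0.012,0,0,0,0,0.007,0,0,0,0,0.004,0,0,0,0,0.004,0,0,0,0,0.004]' 50; python3 d.py 0.493 0.188 0.012 1.451
```

```text
t: 5.4
position: [0.4937, 0.1883, 0.0123]
ee_rot: [3.141, -0.0, 1.451]
contact_force: [-0.8, 0.1, 4.2]
opening: 0.0061
t 5.4 pos [0.4937 0.1883 0.0123] rot [ 3.1412e+00 -2.0000e-04  1.4510e+00] F [-0.8  0.1  4.2] T [-0.04  0.26  0.06] op 0.0061
tool shift [-0.0004 -0.0007  0.0003] norm 0.0008 twist 0.0
```

```bash
python3 - <<'E'
from h import *
c=snapshot("side"); save(c,"s3.png",(165,155,245,215),8)
for r in pinpoint("blue_strip_center",c)[:2]: print(r["conf"],world(r["position"],c))
E
python3 d.py 0.493 0.188 0.012 1.451
```

```text
0.58 [0.49669897 0.18967561 0.01371699]
t 5.5 pos [0.4937 0.1883 0.0123] rot [ 3.1412e+00 -2.0000e-04  1.4510e+00] F [-0.7 -1.1  4.5] T [-0.01  0.24 -0.03] op 0.0063
tool shift [-0.0004 -0.0007  0.0003] norm 0.0008 twist 0.0
```

View pics/s3.png

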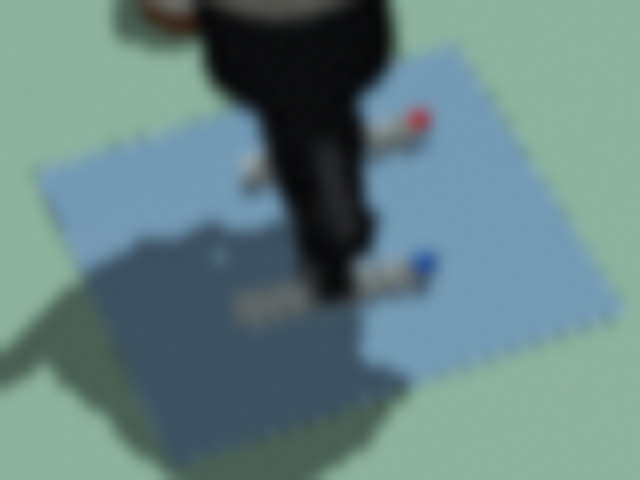

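```bash
python3 -m pendant '[0,0,-0.004,0,0.004,0,0,-0.006,0,0.004,0,0,-0.01,0,0.004,0,0,-0.02,0,0.004,0,0,-0.02,0,0.004,0,0,-0.02,0,0.004,0,0,0,0,0.004,0,0,0,0,0.004]'; python3 - <<'E'
from h import *
c=snapshot("side"); save(c,"s4.png",(165,140,245,200),8)
for r in pinpoint("blue_strip_center",c)[:2]: print(r["conf"],world(r["position"],c))
E
python3 d.py 0.493 0.188 0.012 1.451
```

```text
t: 6.3
position: [0.4937, 0.1882, 0.0924]
ee_rot: [3.141, -0.0, 1.451]
contact_force: [-0.3, 0.9, -0.6]
opening: 0.0061
0.57 [0.49262043 0.18978384 0.09145137]
t 6.4 pos [0.4932 0.1881 0.0913] rot [-3.1407e+00  4.0000e-04  1.4510e+00] F [-0.8  0.3 -1. ] T [-0.02  0.02 -0.04] op 0.0061
tool shift [-0.0001 -0.0001  0.0793] norm 0.0793 twist -0.0
```

View pics/s4.png

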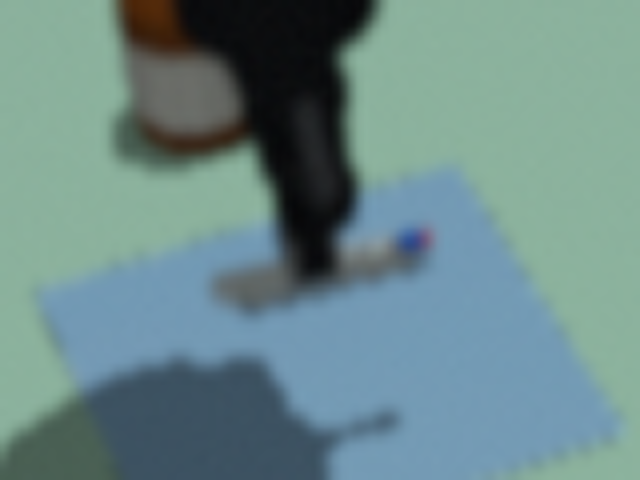

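```bash
python3 -m pendant '[0,0,0,-0.072,0.004]'; python3 d.py 0.5575 -0.195 0.065 1.523
```

```text
t: 6.5
position: [0.4931, 0.1881, 0.091]
ee_rot: [-3.14, 0.001, 1.523]
contact_force: [-0.2, 0.1, 0.3]
opening: 0.0059
t 6.5 pos [0.4931 0.1881 0.091 ] rot [-3.1402e+00  6.0000e-04  1.5233e+00] F [-0.2  0.1  0.3] T [ 0.03 -0.    0.02] op 0.0059
tool shift [-0.3796  0.0825  0.0261] norm 0.3893 twist 0.0003
```

```bash
python3 -m pendant '[-0.02,0.004,0,0,0.004,-0.045,0.01,0,0,0.004,-0.045,0.01,0,0,0.004,-0.045,0.01,0,0,0.004,-0.045,0.01,0,0,0.004,-0.045,0.01,0,0,0.004,-0.045,0.01,0,0,0.004,-0.045,0.01,0,0,0.004,-0.03,0.006,0.01,0,0.004,-0.0146,0.0025,0.016,0,0.004]';python3 -m pendant '[0,0,0,0,0.004,0,0,0,0,0.004]'; python3 d.py 0.5575 -0.195 0.065 1.523
python3 - <<'E'
from h import *
c=snapshot("side"); save(c,"s5.png",(240,225,312,300),8)
for k in ("blue_strip_center","blue_strip_tab","blue_strip_plain"):
  for r in pinpoint(k,c)[:2]: print(k,r["conf"],world(r["position"],c))
c=snapshot("top"); save(c,"t5.png",(270,160,390,250),6)
E
```

```text
t: 7.5
position: [0.5579, -0.1974, 0.0653]
ee_rot: [3.141, 0.0, 1.521]
contact_force: [-1.0, 0.4, -0.7]
opening: 0.0064
t: 7.7
position: [0.5573, -0.194, 0.0649]
ee_rot: [-3.14, -0.001, 1.523]
contact_force: [-0.8, 0.8, 0.5]
opening: 0.0064
t 7.7 pos [ 0.5573 -0.194   0.0649] rot [-3.1396e+00 -1.0000e-03  1.5229e+00] F [-0.8  0.8  0.5] T [0.05 0.   0.01] op 0.0064
tool shift [-0.001   0.0003 -0.0001] norm 0.001 twist -0.0001
blue_strip_center 0.49 [ 0.5570106  -0.1922122   0.06493855]
blue_strip_plain 0.42 [ 0.5187135  -0.19239623  0.07095756]
```

View pics/s5.png

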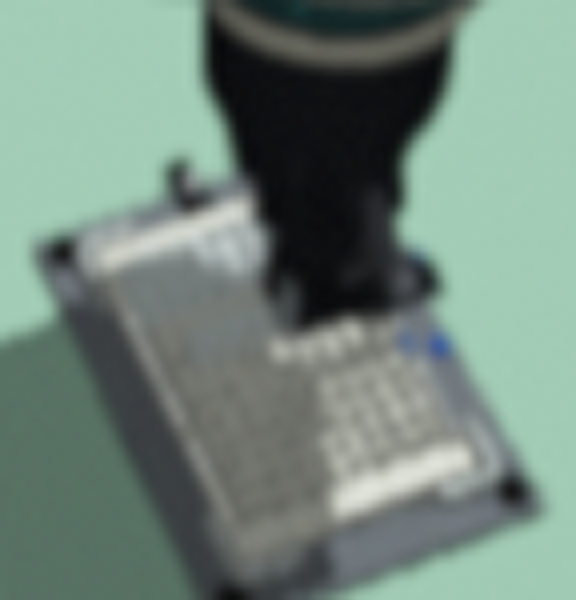

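View pics/t5.png

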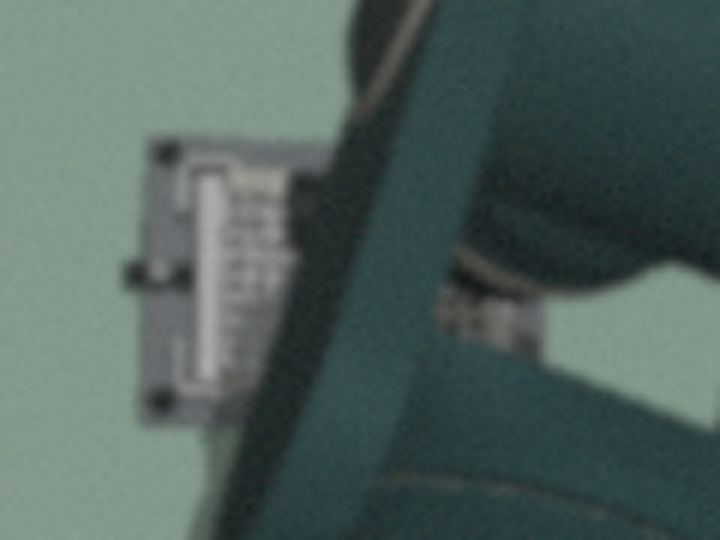

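```bash
python3 - <<'E'
from h import *
from scipy.spatial.transform import Rotation as Ro
st=telemetry.observe(); M=Ro.from_euler('xyz',st["ee_rot"]).as_matrix()
c=snapshot("side")
for nm,a,h in (("tcp",0,0),("tabtop",.042,.0042),("plaintop",-.036,.0042),("plainfoot",-.0315,-.0103),("tabfoot",.0315,-.0103)):
    X=st["position"]+M@np.array([0,a,-h]); u,v=proj(X,c); print(nm,X,(u-240)*8,(v-225)*8)
R,G,B=[c["img"][...,i].astype(int) for i in range(3)]
ys,xs=np.nonzero(B-np.maximum(R,G)>10); k=(xs>225)&(xs<312)&(ys>225)&(ys<310)
print([(int(x),int(y)) for x,y in zip(xs[k],ys[k])])
save(c,"s6.png",(262,240,302,275),16)
E
```

```text
tcp [ 0.55812124 -0.19401781  0.06665106] 299.2935483940096 303.9936058203584
tabtop [ 0.60007203 -0.19597494  0.07088669] 413.6434938803686 255.89717428400627
plaintop [ 0.52215687 -0.19233866  0.07082052] 200.353048057485 332.9415578599128
plainfoot [ 0.52666415 -0.19255145  0.05632434] 211.51656810047552 352.3812043783314
tabfoot [ 0.58959563 -0.19548845  0.05637779] 382.2246198752591 290.3033085926172
[(290, 266), (291, 266), (293, 266), (294, 266), (290, 267), (291, 267), (292, 267), (293, 267), (294, 267), (295, 267), (290, 268), (291, 268), (292, 268), (293, 268), (294, 268), (295, 268), (296, 268), (293, 269), (294, 269), (295, 269), (296, 269), (295, 270)]
```

View pics/s6.png

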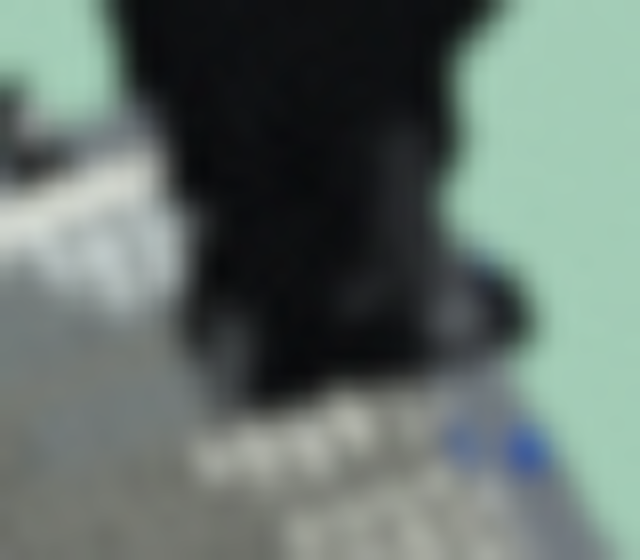

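```bash
python3 - <<'E'
from h import *
c=snapshot("side")
im=c["img"][225:300,240:312].astype(float)/255
im=(np.clip(im*1.0,0,1)**0.45*255).astype(np.uint8)
im=cv2.resize(im,None,fx=8,fy=8,interpolation=cv2.INTER_CUBIC)
cv2.imwrite("pics/s7.png",im[...,::-1])
E
```

```text
(no output)
```

View pics/s7.png

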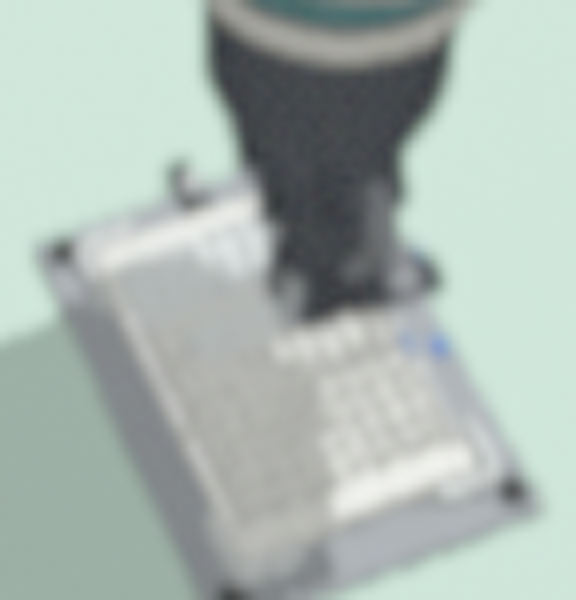

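```bash
python3 - <<'E'
from h import *
import pickle
d=pickle.load(open("avg.pkl","rb"))["side"]
c=snapshot("side"); save(c,"s8.png",(262,240,302,275),1)
a=c["img"].astype(float); b=d["avg"]
g=a[150:160,300:310].mean()/b[150:160,300:310].mean(); print(g)
A=a[235:285,255:305]/g; Bq=b[235:285,255:305]
cat=np.hstack([np.clip(A,0,255),np.clip(Bq,0,255)]).astype(np.uint8)
cv2.imwrite("pics/s8.png",cv2.resize(cat,None,fx=8,fy=8,interpolation=cv2.INTER_NEAREST)[...,::-1])
print(a[252:264,286:300].astype(int).tolist()[0::2])
E
```

```text
0.9780371244671636
[[[33, 35, 38], [41, 44, 46], [50, 56, 56], [86, 109, 98], [135, 171, 152], [159, 200, 178], [164, 205, 183], [164, 205, 183], [163, 205, 183], [163, 204, 182], [163, 205, 182], [163, 204, 182], [162, 204, 182], [162, 204, 182]], [[32, 34, 37], [39, 41, 43], [45, 49, 50], [72, 87, 82], [115, 144, 130], [142, 179, 161], [154, 195, 177], [161, 202, 182], [162, 204, 182], [163, 204, 183], [164, 205, 183], [162, 204, 182], [163, 204, 182], [163, 204, 183]], [[31, 33, 34], [36, 39, 41], [45, 48, 50], [59, 63, 65], [73, 82, 83], [81, 98, 103], [89, 119, 122], [115, 150, 139], [138, 176, 156], [156, 196, 175], [163, 204, 182], [162, 204, 182], [162, 203, 182], [162, 204, 182]], [[28, 30, 31], [31, 32, 34], [42, 46, 48], [61, 65, 68], [76, 80, 83], [68, 72, 77], [47, 52, 57], [43, 52, 52], [77, 100, 90], [126, 162, 143], [155, 196, 175], [162, 204, 181], [163, 205, 183], [163, 204, 182]], [[17, 19, 20], [21, 22, 25], [39, 42, 44], [64, 68, 70], [80, 84, 87], [74, 77, 81], [53, 57, 61], [38, 43, 44], [56, 71, 65], [103, 133, 119], [147, 186, 165], [161, 203, 181], [163, 204, 182], [163, 204, 182]], [[17, 19, 21], [23, 24, 25], [32, 34, 36], [45, 47, 49], [60, 63, 67], [73, 77, 81], [85, 92, 95], [100, 116, 112], [123, 154, 139], [147, 186, 166], [161, 202, 180], [162, 204, 182], [163, 204, 183], [163, 204, 182]]]
```

View pics/s8.png

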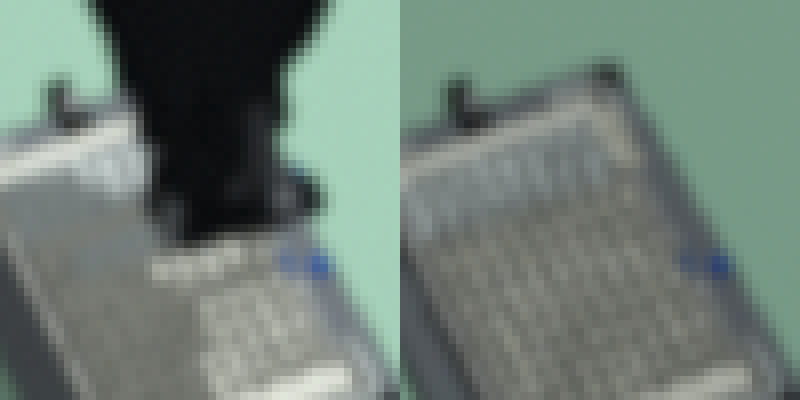

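```bash
python3 -m pendant '[0,0.02,-0.03,0,0.004,0,0.02,-0.03,0,0.004,0,0.02,-0.03,0,0.004,0,0,0,0,0.004,0,0,0,0,0.004]'; python3 - <<'E'
from h import *
from scipy.spatial.transform import Rotation as Ro
c=snapshot("side"); st=telemetry.observe(); M=Ro.from_euler('xyz',st["ee_rot"]).as_matrix()
B=(250,190,330,260)
for nm,a,h in (("tcp",0,0),("tabtop",.042,.0042),("plaintop",-.036,.0042)):
    X=st["position"]+M@np.array([0,a,-h]); u,v=proj(X,c); print(nm,X,(u-B[0])*8,(v-B[1])*8)
save(c,"s9.png",B,8)
E
```

```text
t: 8.6
position: [0.6181, -0.1976, 0.1563]
ee_rot: [3.141, 0.0, 1.523]
contact_force: [0.9, -0.4, -0.1]
opening: 0.0059
tcp [ 0.61737186 -0.19751269  0.1552975 ] 406.47579794396825 367.98680099528883
tabtop [ 0.65932805 -0.19951266  0.15945903] 525.2726920128334 319.5375843162915
plaintop [ 0.58141646 -0.19580062  0.15953047] 304.8118459441225 395.1939594426344
```

View pics/s9.png

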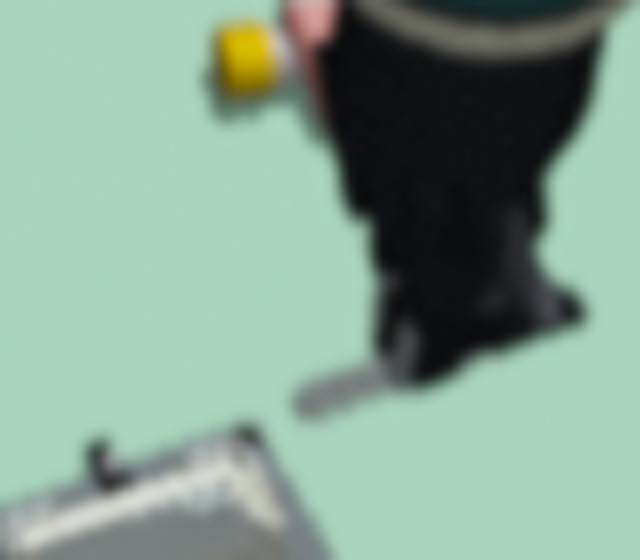

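```bash
python3 - <<'E'
from h import *
from scipy.spatial.transform import Rotation as Ro
cs=[snapshot("side") for _ in range(3)]; c=cs[-1]; st=telemetry.observe(); M=Ro.from_euler('xyz',st["ee_rot"]).as_matrix()
im=np.mean([x["img"].astype(float) for x in cs],0).mean(-1).astype(np.float32)
print(st["position"],st["ee_rot"])
def prof(P): 
    uv=np.array([proj(x,c) for x in P],np.float32); return cv2.remap(im,uv[None,:,0],uv[None,:,1],cv2.INTER_LINEAR)[0]
a=np.arange(-.06,-.018,.0005)
for y in (-.0042,-.002,0,.002):
  for h in (.001,.003,.0045):
    I=prof([st["position"]+M@np.array([-y if 0 else y,t,-h]) for t in a]); bg=I[:15].mean(); lo=I[-20:].min(); half=(bg+lo)/2
    k=np.nonzero(I<half)[0][0]; print("y",y,"h",h,"end at",round(float(np.interp(half,[I[k],I[k-1]],[a[k],a[k-1]])),5),int(bg),int(lo))
# transverse vertical profile at a=-.030 : vary h at y=0
h=np.arange(-.025,.025,.0005)
for t in (-.034,-.030,-.026,-.022):
    I=prof([st["position"]+M@np.array([0,t,-q]) for q in h]); bg=(I[:8].mean()+I[-8:].mean())/2; half=(bg+I.min())/2; k=np.nonzero(I<half)[0]; print(t,"h range",h[k[0]],h[k[-1]],int(I.min()))
    e=[]
    for hh in (.0042,-.0103):
        for yy in (-.0042,.0042): e.append((round(proj(st["position"]+M@np.array([yy,t,-hh]),c)[1]-proj(st["position"]+M@np.array([0,t,0]),c)[1],2)))
    print(e, [round(proj(st["position"]+M@np.array([0,t,-hh]),c)[1]-proj(st["position"]+M@np.array([0,t,0]),c)[1],2) for hh in (h[k[0]],h[k[-1]])])
E
```

```text
[ 0.61701093 -0.19759654  0.15492558] [-3.14006407e+00 -4.57434437e-04  1.52288176e+00]
y -0.0042 h 0.001 end at -0.04204 107 140
y -0.0042 h 0.003 end at -0.03086 111 132
y -0.0042 h 0.0045 end at -0.02453 121 129
y -0.002 h 0.001 end at -0.03524 110 129
y -0.002 h 0.003 end at -0.02206 124 126
y -0.002 h 0.0045 end at -0.0185 136 124
y 0 h 0.001 end at -0.0185 127 124
y 0 h 0.003 end at -0.0185 145 124
y 0 h 0.0045 end at -0.0409 158 125
y 0.002 h 0.001 end at -0.03906 151 125
y 0.002 h 0.003 end at -0.04012 166 127
y 0.002 h 0.0045 end at -0.04067 175 132
-0.034 h range -0.008999999999999987 0.012000000000000031 124
[np.float64(0.25), np.float64(-2.27), np.float64(3.72), np.float64(1.21)] [np.float64(2.15), np.float64(-2.92)]
-0.03 h range -0.009999999999999988 0.012500000000000032 124
[np.float64(0.25), np.float64(-2.27), np.float64(3.72), np.float64(1.21)] [np.float64(2.39), np.float64(-3.04)]
-0.026 h range -0.007999999999999986 0.012000000000000031 124
[np.float64(0.24), np.float64(-2.27), np.float64(3.72), np.float64(1.22)] [np.float64(1.92), np.float64(-2.92)]
-0.022 h range -0.008999999999999987 0.012500000000000032 125
[np.float64(0.24), np.float64(-2.27), np.float64(3.71), np.float64(1.22)] [np.float64(2.15), np.float64(-3.05)]
```

```bash
python3 d.py 0.5577 -0.1965 0.045 1.523; python3 -m pendant '[0,-0.02,0.03,0,0.004,0,-0.02,0.03,0,0.004,0,-0.019,0.03,0,0.004,-0.0015,0,0.015,0,0.004,0,0,0.004,0,0.004,0,0,0,0,0.004,0,0,0,0,0.004]' 60;  python3 d.py 0.5577 -0.1965 0.034 1.523
python3 - <<'E'
from h import *
c=snapshot("side"); save(c,"s10.png",(250,235,310,290),10)
E
```

```text
t 8.8 pos [ 0.617  -0.1976  0.1549] rot [-3.1401e+00 -5.0000e-04  1.5229e+00] F [ 0.6  0.1 -0.4] T [ 0.06 -0.   -0.03] op 0.0062
tool shift [-0.0018 -0.0591  0.11  ] norm 0.1249 twist -0.0001
t: 9.5
position: [0.5598, -0.1967, 0.0483]
ee_rot: [3.14, 0.0, 1.523]
contact_force: [0.8, 0.5, -1.1]
opening: 0.0057
t 9.5 pos [ 0.5598 -0.1967  0.0483] rot [3.1401e+00 5.0000e-04 1.5231e+00] F [ 0.8  0.5 -1.1] T [-0.01 -0.05 -0.02] op 0.0057
tool shift [ 0.0001 -0.0021  0.0143] norm 0.0144 twist 0.0001
```

View pics/s10.png

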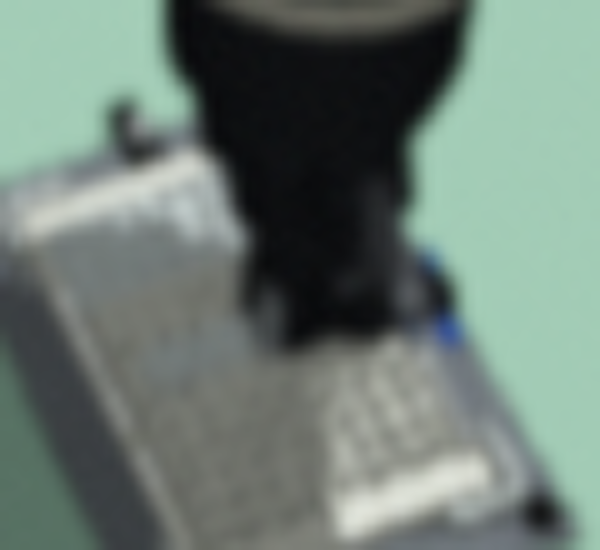

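```bash
python3 -m pendant '[0,-0.001,0.006,0,0.004,0,0,0.004,0,0.004,0,0,0,0,0.004]'; python3 d.py 0.5577 -0.1965 0.034 1.523; python3 -m pendant '[0,0,0,0,0.004]'; python3 d.py 0.5577 -0.1965 0.034 1.523
```

```text
t: 9.85
position: [0.5575, -0.1963, 0.0363]
ee_rot: [-3.141, -0.0, 1.523]
contact_force: [0.0, -0.1, -0.2]
opening: 0.0057
t 9.85 pos [ 0.5575 -0.1963  0.0363] rot [-3.1407e+00 -3.0000e-04  1.5230e+00] F [ 0.  -0.1 -0.2] T [ 0.06 -0.03 -0.02] op 0.0057
tool shift [-0.0002  0.0002  0.0023] norm 0.0023 twist 0.0
t: 9.95
position: [0.5577, -0.1964, 0.0369]
ee_rot: [-3.141, -0.0, 1.523]
contact_force: [-0.5, -0.3, 0.3]
opening: 0.0054
t 9.95 pos [ 0.5577 -0.1964  0.0369] rot [-3.1413e+00 -1.0000e-04  1.5230e+00] F [-0.5 -0.3  0.3] T [ 0.06  0.02 -0.06] op 0.0054
tool shift [-0.0001 -0.      0.0029] norm 0.0029 twist 0.0
```

```bash
for i in 1 2 3; do python3 -m pendant '[0,0,0.0015,0,0.004,0,0,0,0,0.004]'|grep -E "posi|force"; done; python3 -m pendant '[0,0,0.001,0,0.004,0,0,0,0,0.004]'|grep -E "posi|force"
```

```text
position: [0.5577, -0.1964, 0.0354]
contact_force: [-0.9, 0.8, 0.7]
position: [0.5577, -0.1964, 0.0338]
contact_force: [0.5, -0.3, -0.1]
position: [0.5577, -0.1964, 0.0323]
contact_force: [0.7, -0.1, 0.3]
position: [0.5577, -0.1964, 0.0314]
contact_force: [-0.6, 0.9, 0.1]
```

```bash
for i in 1 2; do python3 -m pendant '[0,0,0.0005,0,0.004,0,0,0,0,0.004]'|grep -E "posi|force"; done; python3 d.py 0.5577 -0.1964 0.030 1.523
```

```text
position: [0.5578, -0.1965, 0.031]
contact_force: [0.3, 0.4, 0.8]
position: [0.5578, -0.1964, 0.0305]
contact_force: [0.6, -0.6, -0.9]
t 11.15 pos [ 0.5578 -0.1964  0.0305] rot [3.1415e+00 1.0000e-04 1.5230e+00] F [ 0.6 -0.6 -0.9] T [-0.19 -0.    0.03] op 0.0058
tool shift [ 0.     -0.0001  0.0005] norm 0.0005 twist -0.0
```

```bash
for i in 1 2 3; do python3 -m pendant '[0,0,0.0004,0,0.004,0,0,0,0,0.004]'|grep -E "posi|force"; done; python3 d.py 0.5577 -0.1964 0.030 1.523
```

```text
position: [0.5578, -0.1964, 0.0301]
contact_force: [0.6, -1.4, 0.0]
position: [0.5578, -0.1964, 0.0297]
contact_force: [0.3, -1.3, 0.4]
position: [0.5578, -0.1965, 0.0293]
contact_force: [-0.0, -1.6, 0.2]
t 11.75 pos [ 0.5578 -0.1965  0.0293] rot [3.1415e+00 1.0000e-04 1.5230e+00] F [-0.  -1.6  0.2] T [-0.29 -0.03  0.01] op 0.0051
tool shift [ 0.     -0.0001 -0.0007] norm 0.0007 twist 0.0
```

```bash
python3 -m pendant '[-0.0003,0,0,0,0.004,0,0,0,0,0.004]'|grep -E "posi|force"; for i in 1 2 3; do python3 -m pendant '[0,0,0.0004,0,0.004,0,0,0,0,0.004]'|grep -E "posi|force"; done; python3 d.py 0.5577 -0.1964 0.030 1.523
```

```text
position: [0.5576, -0.1966, 0.0292]
contact_force: [-0.2, 0.8, -0.4]
position: [0.5577, -0.1966, 0.0288]
contact_force: [-1.1, -1.0, 0.1]
position: [0.5577, -0.1967, 0.0284]
contact_force: [0.1, 0.8, 1.0]
position: [0.5577, -0.1967, 0.0281]
contact_force: [-0.1, -0.2, -0.1]
t 12.55 pos [ 0.5577 -0.1967  0.0281] rot [-3.1415 -0.      1.523 ] F [-0.1 -0.2 -0.1] T [ 0.03 -0.04 -0.01] op 0.0054
tool shift [ 0.0003 -0.     -0.0019] norm 0.002 twist -0.0
```

```bash
for i in 1 2 3 4; do python3 -m pendant '[0,0,0.0005,0,0.004,0,0,0,0,0.004]'|grep -E "posi|force"; done; python3 d.py 0.5577 -0.1964 0.030 1.523
python3 - <<'E'
from h import *
c=snapshot("side"); save(c,"s11.png",(250,235,310,290),10)
E
```

```text
position: [0.5577, -0.1967, 0.0276]
contact_force: [0.4, -0.0, -0.3]
position: [0.5577, -0.1967, 0.0271]
contact_force: [-0.3, 1.0, -0.6]
position: [0.5577, -0.1967, 0.0266]
contact_force: [-1.2, -0.8, 0.4]
position: [0.5577, -0.1967, 0.0261]
contact_force: [-1.8, -0.2, 1.6]
t 13.35 pos [ 0.5577 -0.1967  0.0261] rot [-3.1414 -0.      1.523 ] F [-1.8 -0.2  1.6] T [ 0.04  0.16 -0.03] op 0.0059
tool shift [ 0.0003 -0.     -0.0039] norm 0.0039 twist 0.0
```

View pics/s11.png

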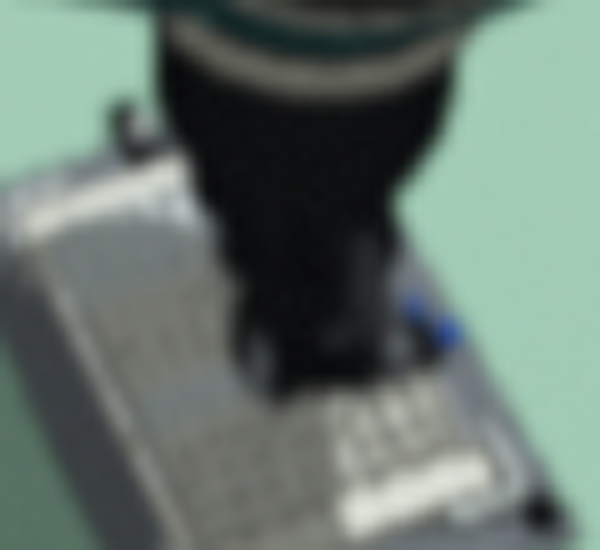

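```bash
python3 -m pendant '[0,-0.0004,0,0,0.004,0,0,0,0,0.004]'|grep -E "posi|force";for i in 1 2 3; do python3 -m pendant '[0,0,0.0005,0,0.004,0,0,0,0,0.004]'|grep -E "posi|force"; done; python3 d.py 0.5577 -0.1964 0.030 1.523
```

```text
position: [0.5573, -0.1967, 0.0261]
contact_force: [0.0, -0.6, 0.8]
position: [0.5574, -0.1967, 0.0256]
contact_force: [0.0, -0.2, 0.2]
position: [0.5574, -0.1967, 0.0252]
contact_force: [-0.3, -0.6, 1.6]
position: [0.5574, -0.1967, 0.0248]
contact_force: [-0.8, -0.7, 3.0]
t 14.2 pos [ 0.5574 -0.1967  0.0248] rot [3.1414e+00 1.0000e-04 1.5230e+00] F [-0.8 -0.7  3. ] T [ 0.03  0.06 -0.  ] op 0.006
tool shift [ 0.0003  0.0003 -0.0052] norm 0.0053 twist -0.0
```

```bash
for i in 1 2 3 4 5; do python3 -m pendant '[0,0,0.0005,0,0.004,0,0,0,0,0.004]' 80|grep -E "posi|force"; done; python3 d.py 0.5577 -0.1964 0.030 1.523
```

```text
position: [0.5575, -0.1967, 0.0243]
contact_force: [-0.1, -0.3, 4.7]
position: [0.5576, -0.1968, 0.0239]
contact_force: [-0.7, 0.2, 5.2]
position: [0.5576, -0.1968, 0.0235]
contact_force: [-0.4, 0.5, 6.8]
position: [0.5577, -0.1968, 0.0232]
contact_force: [-0.6, 0.6, 6.3]
position: [0.5577, -0.1968, 0.0227]
contact_force: [-1.8, 0.5, 8.0]
t 15.2 pos [ 0.5577 -0.1968  0.0227] rot [3.1406e+00 3.0000e-04 1.5230e+00] F [-1.8  0.5  8. ] T [ 0.03  0.14 -0.05] op 0.0053
tool shift [ 0.0004 -0.     -0.0073] norm 0.0073 twist -0.0
```

```bash
for i in 1 2 3 4; do python3 -m pendant '[0,0,0.0004,0,0.004,0,0,0,0,0.004]' |grep -E "posi|force"; done; python3 d.py 0.5577 -0.1964 0.030 1.523
```

```text
position: [0.5578, -0.1968, 0.0225]
contact_force: [-0.5, 0.6, 8.4]
position: [0.5578, -0.1968, 0.0222]
contact_force: [-1.1, 0.7, 11.0]
position: [0.5578, -0.1969, 0.0221]
contact_force: [-4.5, 1.6, 13.2]
position: [0.5579, -0.1969, 0.022]
contact_force: [-5.7, 2.2, 18.8]
t 16.0 pos [ 0.5579 -0.1969  0.022 ] rot [3.1403e+00 5.0000e-04 1.5230e+00] F [-5.7  2.2 18.8] T [ 0.35  0.96 -0.02] op 0.0054
tool shift [ 0.0005 -0.0002 -0.008 ] norm 0.008 twist -0.0
```

```bash
python3 -m pendant '[0,0,-0.0006,0,0.004,0,0,0,0,0.01,0,0,0,0,0.016,0,0,0,0,0.02,0,0,0,0,0.02]' 20; python3 -m pendant '[0,0,-0.005,0,0.02,0,0,-0.015,0,0.02,0,0,-0.02,0,0.02,0,0,0,0,0.0,0,0,0,0,0.0,0,0,0,0,0.0,0,0,0,0,0]';
python3 - <<'E'
from h import *
c=snapshot("side"); save(c,"s12.png",(245,225,315,295),8)
for k in ("blue_strip_center","blue_strip_tab","blue_strip_plain"):
  for r in pinpoint(k,c)[:2]: print(k,r["conf"],world(r["position"],c))
E
python3 d.py 0.5577 -0.1964 0.030 1.523
```

```text
t: 16.5
position: [0.5577, -0.197, 0.0216]
ee_rot: [3.141, 0.001, 1.523]
contact_force: [0.7, -2.0, 6.6]
opening: 0.02
t: 17.2
position: [0.557, -0.1965, 0.0604]
ee_rot: [-3.141, -0.0, 1.523]
contact_force: [-0.5, 0.4, 0.2]
opening: -0.0001
blue_strip_center 0.67 [ 0.55959075 -0.19482418  0.01903256]
blue_strip_tab 0.64 [ 0.58772866 -0.19709781  0.02499733]
blue_strip_plain 0.58 [ 0.51902608 -0.19641807  0.02689559]
t 17.4 pos [ 0.5572 -0.1966  0.0608] rot [-3.141e+00 -2.000e-04  1.523e+00] F [ 0.4 -0.2  0.1] T [0.01 0.02 0.02] op -0.0001
tool shift [0.0002 0.0005 0.0308] norm 0.0308 twist -0.0
```

View pics/s12.png

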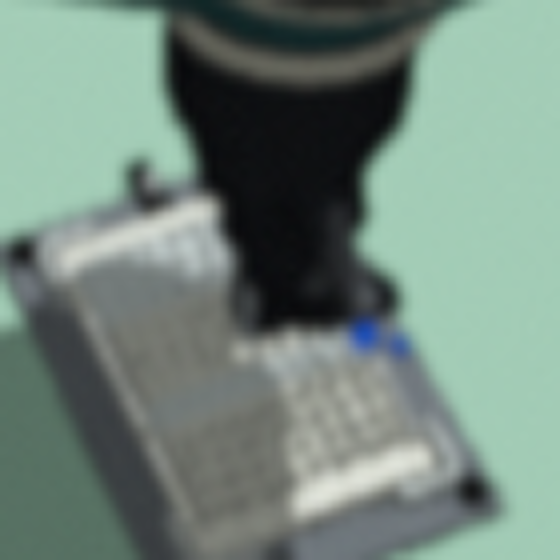

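```bash
python3 -m pendant '[0,0.028,0.01,0,0,0,0,0.015,0,0,0,0,0.005,0,0,0,0,0.0015,0,0,0,0,0,0,0]'; for i in 1 2 3 4; do python3 -m pendant '[0,0,0.0008,0,0,0,0,0,0,0]'|grep -E "posi|force"; done
```

```text
t: 17.9
position: [0.5849, -0.198, 0.0296]
ee_rot: [-3.141, -0.0, 1.523]
contact_force: [-0.4, 0.2, 1.0]
opening: -0.0002
position: [0.5854, -0.1981, 0.0294]
contact_force: [0.3, 0.9, 0.9]
position: [0.5853, -0.198, 0.0282]
contact_force: [0.5, 0.2, 0.1]
position: [0.5853, -0.198, 0.0272]
contact_force: [0.4, 1.2, -0.2]
position: [0.5854, -0.1981, 0.0265]
contact_force: [-0.1, 0.3, 2.2]
```

```bash
for i in 1 2 3; do python3 -m pendant '[0,0,0.0004,0,0,0,0,0,0,0]'|grep -E "posi|force"; done
```

```text
position: [0.5855, -0.1981, 0.0264]
contact_force: [-0.6, -0.6, 3.9]
position: [0.5855, -0.1982, 0.0263]
contact_force: [-2.2, -0.4, 7.4]
position: [0.5856, -0.1982, 0.0261]
contact_force: [-4.0, -0.1, 10.8]
```

Tab end is home (solid at z ≈ 26.3 mm). Now the plain end.

```bash
python3 -m pendant '[0,0,-0.006,0,0,0,-0.028,0,0,0,0,-0.028,0,0,0,0,0,0.0035,0,0,0,0,0,0,0]'; for i in 1 2 3 4; do python3 -m pendant '[0,0,0.0006,0,0,0,0,0,0,0]'|grep -E "posi|force"; done
```

```text
t: 19.8
position: [0.5291, -0.1953, 0.0276]
ee_rot: [3.142, -0.0, 1.523]
contact_force: [-0.3, 0.2, 0.2]
opening: -0.0002
position: [0.5299, -0.1953, 0.0271]
contact_force: [-0.0, 0.1, 0.1]
position: [0.5298, -0.1954, 0.0266]
contact_force: [0.3, -1.0, 1.4]
position: [0.5298, -0.1955, 0.0264]
contact_force: [-1.1, -0.5, 4.3]
position: [0.5298, -0.1956, 0.0262]
contact_force: [-2.7, 0.6, 10.1]
```

```bash
python3 -m pendant '[0,0,-0.01,0,0,0,0,-0.03,0,0,0,0,-0.05,0,0,0.04,0,-0.05,0,0,0.045,-0.02,0,0,0,0.045,-0.02,0,0,0,0.045,-0.02,0,0,0,0.045,0,0,0,0,0.03,0,0,0,0,0,0,0,0,0]'; python3 - <<'E'
from h import *
np.set_printoptions(precision=4,suppress=True)
for n,b in (("top",(285,175,370,240)),("side",(240,230,312,305))):
  c=snapshot(n); save(c,n+"_f.png",b,8)
  for k in ("blue_strip_center","blue_strip_tab","blue_strip_plain","red_strip_center","flask_center","reagent","trough"):
    for r in pinpoint(k,c)[:2]: print(n,k,round(r["conf"],2),world(r["position"],c))
E
python3 d.py 0.5577 -0.1964 0.030 1.523
```

```text
t: 21.6
position: [0.4807, 0.0514, 0.1549]
ee_rot: [3.141, -0.001, 1.526]
contact_force: [-0.6, -0.1, -0.6]
opening: 0.0001
top blue_strip_tab 0.5 [ 0.5949 -0.198   0.0268]
top blue_strip_plain 0.45 [ 0.5193 -0.1945  0.0296]
top red_strip_center 0.61 [0.5236 0.2676 0.0112]
top flask_center 0.57 [0.7732 0.0379 0.0184]
top reagent 0.91 [0.5069 0.4025 0.0013]
top trough 0.69 [ 0.4446 -0.37    0.0013]
side blue_strip_center 0.53 [ 0.5553 -0.1953  0.0214]
side blue_strip_tab 0.65 [ 0.5924 -0.1977  0.0259]
side blue_strip_plain 0.64 [ 0.5173 -0.1958  0.0264]
side red_strip_center 0.54 [0.5239 0.2681 0.0119]
side trough 0.74 [ 0.4468 -0.3662 -0.004 ]
t 22.4 pos [0.481  0.0484 0.1544] rot [-3.1415  0.      1.5229] F [0.6 0.6 0.4] T [ 0.03 -0.01 -0.05] op -0.0001
tool shift [-0.2409  0.0883  0.1244] norm 0.2851 twist -0.0001
```

View pics/top_f.png

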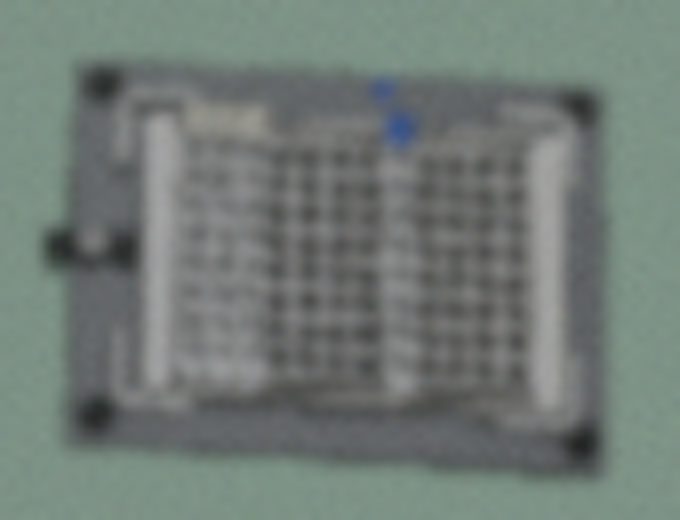

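View pics/side_f.png

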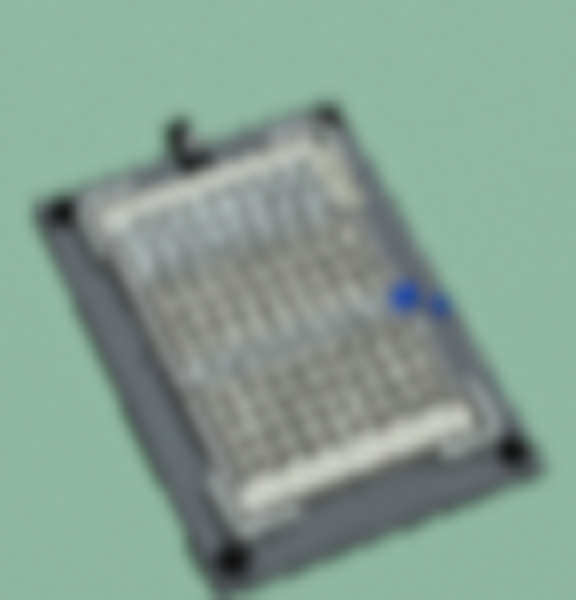

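```bash
python3 -c "
from bench import finish_job; print(finish_job())"
```

```text
the job is handed in; nothing more can be done
None
```

The blue-tabbed strip is in the blue-marked column with its tab at the marked edge. The job is handed in at about 22 s of robot time; no verdict was reported.

**What I did:** I gripped the strip across its band, carried it over the frame and felt for the openings with small downward steps. I made one side correction of 0.3 mm and one of 0.4 mm, then pressed it down past the lips. The push peaked at 18.8 N. I then released it and pressed each end of its top face lightly with closed fingers.

**Last checks:**
- **Seating:** both ends of the top face gave solid contact at z of about 26.3 to 26.5 mm, where home is 26.5 mm. The strip is home and level.
- **Column:** both pictures show the tab beside the blue dot. There are four open columns on each side of the strip and the three filled ones beyond, as expected.
- **Other things:** the red strip, flask, bottle and trough were found within measurement error of where they started. The flask and bottle were seen only in the top view in the final check.
- **Robot:** the arm is clear of everything, with no contact force.

**What disagreed:**
- **Gripper reading:** it read about 6 mm while holding the 8.4 mm band. I took this as finger flex. The strip lifted level and did not seem to slip.
- **Fingertips:** after I released the strip, about 6.6 N remained on the tool. The fingertips were probably touching the frame lightly, so the 18.8 N was likely partly theirs.
- **Side camera:** its position estimates were off by 2 to 3 mm, so I trusted touch for the final fit.

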